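# Take the end stop off the T-slot plate for cleaning

## Task

The sliding end stop at the closed end of the T-slot plate has to go into the ultrasonic cleaner's wire basket, but the V-block, the setting ring and the stepped master stand in its way: first clear all three onto the rubber mat. Then slide the stop along the slot and out at the open end, and stand it upright in the basket, well inside it. Put the three masters back on the plate, each on the very spot where it stood and as square to the plate as before; set everything down gently without dropping or tipping it, and leave the bottle, the loupe and the pin gauges alone.

Things in the scene. Friction and masses are not known exactly. Their poses are not given: they have to be found in the camera images.
- plate: fixed dark steel plate 320 x 130 x 26 mm with a T-slot along its middle. Origin: centre of underside; x along the slot to its OPEN end (through the end face, x = 160 mm); closed beyond x = -148. Slot on y = 0: 14 mm wide in the 8 mm thick lips, below them 26 wide, 10 high. The three masters stand over the slot, between stop and open end. Fine scale along the -y edge
- stop: bright aluminium block 40 (x, along slot) x 36 (y) x 34 mm, black thumbscrew (slack) to 47 mm, contact button 6 mm out of the +x face (open end). Origin: centre of block's underside, on the plate's top. T-foot 38 x 22 mm to 15.5 mm below the origin, under the lips, 1.5 mm play: slides by friction, lifts only when its origin is over 180 mm along plate x (then nothing carries it). Stands on its foot. 0.35 kg
- vblock: V-block, bright steel, 44 x 44 x 40 mm high, with a 90 degree V groove 26 mm wide along its x in the top. Origin: centre of its underside. Stands on the plate over the slot, its sides square to the plate within 4 degrees. 0.45 kg
- ring: setting ring, bright steel, outside diameter 50 mm, bore 25 mm, 24 mm high, lying flat on the plate over the slot. Origin: centre of its underside. 0.27 kg
- step: stepped master, bright steel, 48 mm long (its x) x 30 mm wide (its y), three equal steps 22, 30 and 38 mm high rising towards its +x. Origin: centre of its underside. Stands on the plate over the slot, long side along the slot within 4 degrees. 0.30 kg
- mat: fixed rubber mat, dark rim and grey field, 210 (its x) x 120 mm, 4 mm thick: the side area for the masters. Origin: centre of its underside
- basket: fixed open steel wire basket, outside 210 (its x) x 120 x 60 mm high, walls 4 mm, with a small handle loop at each short end reaching 80 mm high. Origin: centre underneath; its inner floor is 10 mm above the origin
- bottle: bystander: amber bottle with white cap, 42 mm diameter, 95 mm high. Origin: centre of its underside
- loupe: bystander: black inspection loupe standing upright, 40 mm diameter, 40 mm high. Origin: centre of its underside
- pins: bystander: wooden block 30 x 70 x 22 mm with four upright steel pin gauges, 48 mm high in all. Origin: centre of its underside

How it is judged (in metres and radians):
On the way, in this order (a step that is already met when the one before it is completed fails the run):
1. the V-block, the setting ring and the stepped master all stand released on the rubber mat, the stop still in the closed half of the slot (x of vblock in the frame of mat between -0.09 and 0.09 m and y of vblock in the frame of mat between -0.05 and 0.05 m and z of each of vblock, ring, step in the frame of mat below 0.01 m and angle between each of vblock, ring, step's own z axis and vertical below 0.15 rad and contact force between the fingers and vblock below 0.05 N and linear speed of each of vblock, ring, step below 0.02 m/s and x of ring in the frame of mat between -0.09 and 0.09 m and y of ring in the frame of mat between -0.05 and 0.05 m and contact force between the fingers and ring below 0.05 N and x of step in the frame of mat between -0.09 and 0.09 m and y of step in the frame of mat between -0.05 and 0.05 m and contact force between the fingers and step below 0.05 N and x of stop in the frame of plate below -0.05 m), for 0.2 s.
2. the stop has been slid out at the open end of the slot, the masters still on the mat (x of stop in the frame of plate between 0.18 and 0.25 m and y of stop in the frame of plate between -0.03 and 0.03 m and x of vblock in the frame of mat between -0.09 and 0.09 m and y of vblock in the frame of mat between -0.05 and 0.05 m and z of each of vblock, ring, step in the frame of mat below 0.01 m and x of ring in the frame of mat between -0.09 and 0.09 m and y of ring in the frame of mat between -0.05 and 0.05 m and x of step in the frame of mat between -0.09 and 0.09 m and y of step in the frame of mat between -0.05 and 0.05 m).
3. the stop stands upright and released in the wire basket (x of stop in the frame of basket between -0.085 and 0.085 m and y of stop in the frame of basket between -0.042 and 0.042 m and z of stop in the frame of basket below 0.034 m and angle between stop's own z axis and vertical below 0.15 rad and contact force between the fingers and stop below 0.05 N and linear speed of stop below 0.02 m/s), for 0.2 s.
At the end, for the whole second after the job is handed in: stop upright in the basket, within 85 mm (long way) and 42 mm (short way) of its centre; each master upright within 12 mm of its starting spot, V-block and stepped master square to the plate within 0.17 rad; all released and at rest, tilt under 0.15 rad (all of step 3 and distance of each of vblock, ring, step from where it was at the start of the episode below 0.012 m and angle between each of vblock, ring, step's own z axis and vertical below 0.15 rad and contact force between the fingers and vblock below 0.05 N and linear speed of each of vblock, ring, step below 0.02 m/s and contact force between the fingers and ring below 0.05 N and contact force between the fingers and step below 0.05 N and angle between the x axis of each of vblock, step and the x axis of plate, either way round below 0.17 rad); the robot touches nothing.
It fails at once if the bottle, the loupe or the pin gauge block is moved by more than 25 mm (distance of any of bottle, loupe, pins from where it was at the start of the episode above 0.025 m).
It fails at once if a master or the stop is dropped (faster than 0.5 m/s with no finger on it: a fall of more than about 13 mm) ((contact force between the fingers and vblock below 0.01 N and linear speed of vblock above 0.5 m/s) or (contact force between the fingers and ring below 0.01 N and linear speed of ring above 0.5 m/s) or (contact force between the fingers and step below 0.01 N and linear speed of step above 0.5 m/s) or (contact force between the fingers and stop below 0.01 N and linear speed of stop above 0.5 m/s)).
It fails at once if a master or the stop is tipped by more than 0.6 rad (angle between any of vblock, ring, step, stop's own z axis and vertical above 0.6 rad).
It also fails if it takes over 147 s, if anything falls off the work surface, if the arm or the gripper's body presses on something with over 40 N, if the wrist force passes 120 N, or if a joint passes its speed limit or range.

## Robot

A 6-joint arm with a two-finger parallel gripper is mounted at the origin on the work surface. World frame = base frame: x ahead of the robot, y to its left, z up, the work surface at z = 0. Lengths are in m, angles in degrees, forces in N, time in s.
With the tool pointing down it reaches from about 0.35 to 0.925 m from the base axis. Payload 6.4 kg.
Tool frame: the origin (TCP) lies at the very end of the fingers, on their centre line; the grasp point (between the pads) lies 19 mm behind it; z points along the fingers, y is the line along which they close (so a half turn about z gives the same grasp; the last joint's range is limited). The gripper opens to 94 mm and grips with 3 to 60 N. Pads are 16 mm wide; open, the fingers measure 119 mm over their backs; the gripper's body (75 mm by 177 mm) begins 78 mm behind the grasp point.
Start: joints at [55.056, 14.043, 89.255, -0, 76.702, -9.975], TCP at [0.274, 0.589, 0.205] pointing down, gripper open.
Joint ranges: [-179.41, 179.41], [-58.25, 129.5], [7.25, 145.43], [-54.29, 234.29], [11.92, 165.04], [-157.13, 157.13]. Speed limits (degrees/s): [147.25, 147.25, 180, 180, 180, 180].

## Interface

Orientations are given as a 3x3 rotation matrix whose columns are the frame's x, y, z axes.
In Python, from workcell import ctrl gives the robot as it stands.
- The arm moves only by the tool servo_tool, never from a script. Its argument "rows" is a list of rows, each a list of 5 numbers: the shift along the world's x, y, z in m, then the turn about the world's z in rad, then the closure, from 0 (fully open) to 1 (shut). A call has exactly 8 rows; each row shifts and turns the commanded pose from where the row before left it; what a row does not reach is not made up. A row lasts 1/10 s, in which the tool goes at most 50 mm and 8.59 degrees, less where a joint would pass 70% of its speed; a pose out of reach is approached as far as the arm can. A call with a gripper value outside its range is refused whole. The fingers move at their own pace and stop on an object; "newtons" is the grip in N (left out, the last holds). Time passes only in rows, so rows that do not move let the fingers close, or fill a call up. It gives the time, the measured TCP pose, the force, the opening and the grip force at its end, in the units of the state.
- ctrl.get_state(): the state, without advancing time (a new reading comes with each control period).
- ctrl.get_image(name): name is "scene" or "top" or "wrist"; returns (picture, depth): 384x512x3 uint8, red, green, blue; 384x512 float32, m along the optical axis (not along the pixel's ray), 0 where there is no reading.
- ctrl.camera_model(name): a dict with "camera_matrix" (3x3 intrinsics, pixels), "k1" (the pictures are not rectified: a ray, as slopes to the right and down, at radius r is drawn at 1 + k1 r^2 times it, then the intrinsics apply), "position" and "attitude" of the camera in the world. Camera axes: x right, y up, looking along -z (the intrinsics and any distortion apply to the point x, -y, -z); pixel columns grow to the right and rows downward; lengths in m; the calibration is good to about 2 mm. A picture is of the moment at which its call begins: read the wrist's pose just before it. camera_model takes no time and is no camera call; for the wrist camera it gives the pose at the moment of the call.
- ctrl.hand_in(): hands the job in; it is judged then, once.
The state is a dict: "clock": time; "q": joint angles; "dq": joint speeds; "joint_torque": joint torques, N m; "eef_pos": TCP position; "tool_rot": TCP orientation; "contact_force": force on the tool from outside, world axes, zero at the start; "wrist_torque": the same for the moment, N m; "grip_width": finger opening in m; "grasp_force": force on a finger pad.
Only numpy, scipy, OpenCV 4.12 (cv2) and the standard library are available. Lean on these libraries where they do the work, as an engineer would, in place of code of your own. Each camera call takes 0.05 s, during which the arm holds its last target. There are 200 camera calls.

## Working session

There is one attempt and no reset: what is moved stays moved. The work goes in short steps, Python scripts to look and compute and a tool call to move; the robot and the scene stay as the last step left them, time stands still between calls to the robot, and variables do not carry over. Pictures are saved under pics/ and viewed, at most 14 in all, crops included, and the job is handed in when it is done.

Besides the shell and the picture viewer there is one more tool, called after ">>>" in YAML: its name, and indented under it one key for each argument. servo_tool: Moves the arm, as the interface text tells. Its arguments: {"type":"object","properties":{"rows":{"type":"array","items":{"type":"array","items":{"type":"number"}}},"newtons":{"type":"number"}},"required":["rows"]}

```bash
mkdir -p pics; ls
cat > h.py <<'E'
import numpy as np, cv2
from workcell import ctrl
def grab(n):
    m=ctrl.camera_model(n); im,d=ctrl.get_image(n); return m,im,d
def ray(m,u,v):
    K=np.array(m["camera_matrix"]); k=float(m["k1"])
    p=cv2.undistortPoints(np.array([[[u,v]]],float),K,np.array([k,0,0,0.]))[0,0]
    return np.array(m["attitude"])@np.array([p[0],-p[1],-1.])
def onz(m,u,v,z):
    r=ray(m,u,v); o=np.array(m["position"]); return o+r*(z-o[2])/r[2]
def cloud(m,d):
    h,w=d.shape; g=np.stack(np.meshgrid(np.arange(w),np.arange(h)),-1).reshape(-1,1,2).astype(float)
    p=cv2.undistortPoints(g,np.array(m["camera_matrix"]),np.array([float(m["k1"]),0,0,0.])).reshape(h,w,2)
    c=np.stack([p[...,0]*d,-p[...,1]*d,-d],-1)
    P=c@np.array(m["attitude"]).T+np.array(m["position"]); P[d<=0]=np.nan; return P
def save(n,im): cv2.imwrite(f"pics/{n}.png",cv2.cvtColor(im,cv2.COLOR_RGB2BGR))
E
python3 - <<'E'
from h import *
import pickle
for n in ("scene","top"):
    m,im,d=grab(n); pickle.dump((m,im,d),open(n+"0.pkl","wb")); save(n+"0",cv2.resize(im,(768,576)))
    print(n,m["position"],m["camera_matrix"],m["k1"])
print(ctrl.get_state())
E
```

```text
pics
scene [ 1.31957625 -0.14257916  0.62352058] [[377.70390599   0.         260.32635188]
 [  0.         377.70390599 188.39220055]
 [  0.           0.           1.        ]] -0.04317060703718662
top [ 0.41752854 -0.00767993  1.12714832] [[497.0862279    0.         254.61409875]
 [  0.         497.0862279  199.41125755]
 [  0.           0.           1.        ]] -0.07068037449114141
{'clock': 0.1, 'q': array([ 5.50570106e+01,  1.40774346e+01,  8.93164539e+01,  5.93081835e-05,
        7.67015516e+01, -9.97430176e+00]), 'dq': array([ 0.02038525, -0.10713025, -0.18046459,  0.00370571,  0.05008571,
       -0.07515271]), 'joint_torque': array([-4.24559821e-04, -4.16917062e+01, -3.15526307e+01,  6.86733588e-02,
        3.09465139e-02, -3.42309750e-05]), 'eef_pos': array([0.27405814, 0.58881772, 0.20449932]), 'tool_rot': array([[-9.06538375e-01,  4.22122331e-01, -9.54898809e-04],
       [ 4.22123312e-01,  9.06537394e-01, -1.36487022e-03],
       [ 2.89509278e-04, -1.64039228e-03, -9.99998613e-01]]), 'contact_force': array([0.01667219, 0.09026069, 0.4063339 ]), 'wrist_torque': array([-0.0209118 , -0.04711115, -0.00636491]), 'grasp_force': 0.0, 'grip_width': 0.09390511552265972}
```

View pics/top0.png

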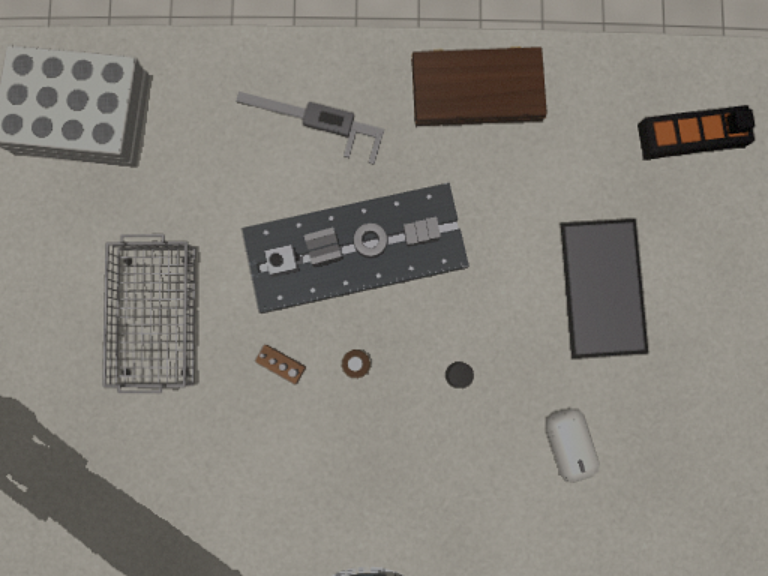

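View pics/scene0.png

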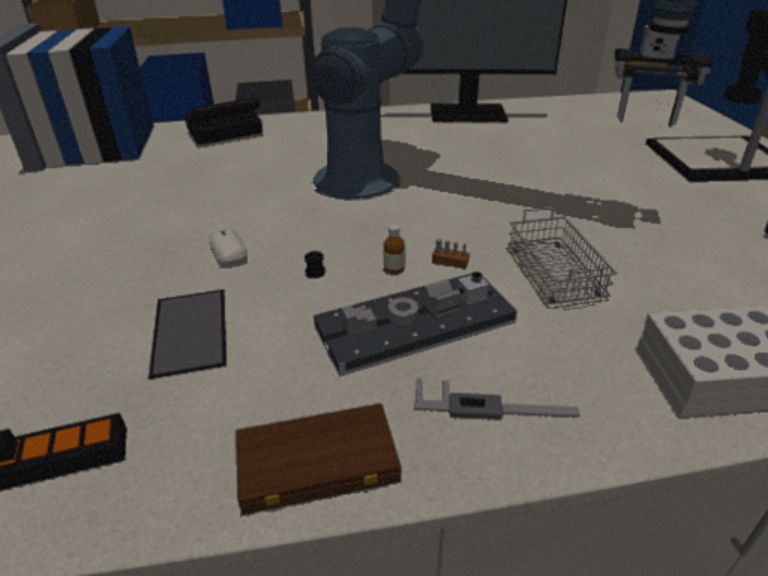

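The top view (768x576) shows the stop at (280,260), V-block (322,245), ring (370,239) and step (422,230). The plate's open end is on the right at about (459,226), the mat is centred near (604,288) and the basket near (151,313). The pins (281,364), bottle (356,363) and loupe (459,375) sit on the near side.

Run:
```python
from h import *
import pickle
m,im,d=pickle.load(open("top0.pkl","rb")); s=2/3
def fit(pts,z):
    P=np.array([onz(m,u*s,v*s,z)[:2] for u,v in pts]); c=P.mean(0); print(P.round(4).tolist(),c.round(4),cv2.minAreaRect(P.astype(np.float32)*1000)); return P
fit([(243,228),(449,184),(468,267),(261,313)],.026)
fit([(561,223),(636,219),(648,353),(573,357)],.004)
fit([(106,242),(196,242),(197,386),(105,386)],.06)
for n,u,v,z in (("bottle",356,363,.095),("loupe",459,375,.04),("pins",281,364,.022)): print(n,onz(m,u*s,v*s,z).round(3))
P=cloud(m,d); H=P[...,2]
msk=((H>.035)).astype(np.uint8); msk[:120]=0;msk[215:]=0;msk[:,:155]=0;msk[:,320:]=0
nn,lab,st,ce=cv2.connectedComponentsWithStats(msk)
for i in range(1,nn):
    if st[i,4]>20:
        q=P[lab==i]; r=cv2.minAreaRect((q[:,:2]*1000).astype(np.float32)); print(st[i],r,np.percentile(q[:,2],[5,50,95]).round(4))
print(np.nanmedian(H[155:160,175:180]))
# enlarged crop
c=im[115:215,155:320]; save("crop1",cv2.resize(c,(792,480),interpolation=cv2.INTER_CUBIC))
```

```text
[[0.6171, 0.1935], [0.688, -0.1148], [0.5623, -0.1435], [0.49, 0.1632]] [0.5893 0.0246] ((588.87451171875, 24.688003540039062), (130.70909118652344, 316.3489990234375), 12.952953338623047)
[[0.6352, -0.2896], [0.6435, -0.4069], [0.4371, -0.4216], [0.4301, -0.3058]] [ 0.5365 -0.356 ] ((536.1632690429688, -355.56658935546875), (206.92247009277344, 117.65296936035156), 4.0514140129089355)
[[0.5885, 0.3875], [0.5897, 0.2551], [0.3822, 0.2471], [0.3801, 0.3801]] [0.4851 0.3174] ((485.38055419921875, 317.2599792480469), (211.1108856201172, 133.06271362304688), 2.0106313228607178)
bottle [0.418 0.02  0.095]
loupe [ 0.402 -0.129  0.04 ]
pins [0.415 0.132 0.022]
[269 145  25  19 344] ((611.474365234375, -71.35844421386719), (30.484851837158203, 47.99293518066406), 10.524033546447754) [0.0439 0.0556 0.0664]
[236 149  22  23 323] ((598.19970703125, 3.299480438232422), (46.30127716064453, 48.386837005615234), 89.8727035522461) [0.0416 0.0499 0.0535]
[203 152  25  26 454] ((585.8622436523438, 71.93964385986328), (44.37860107421875, 43.96168518066406), 15.744767189025879) [0.0502 0.0633 0.0687]
[176 163  24  21 360] ((566.7474365234375, 129.92584228515625), (36.653072357177734, 46.134620666503906), 13.713261604309082) [0.0473 0.0604 0.0739]
0.02596561488798166
```

View pics/crop1.png

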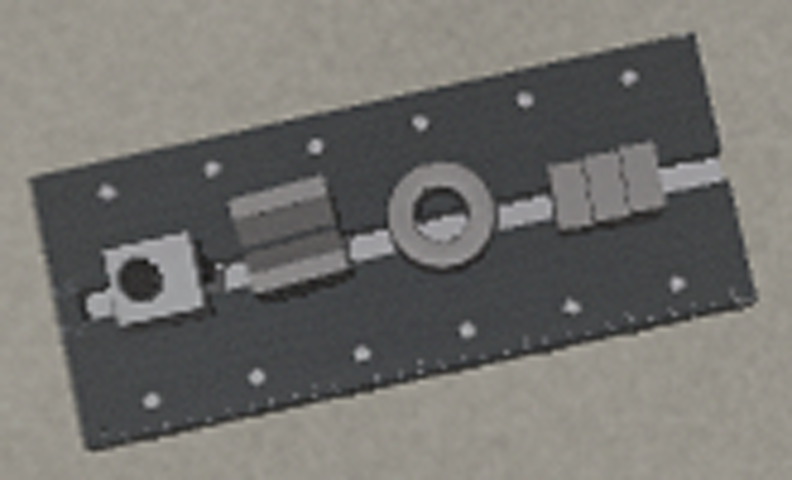

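The crop shows the three masters and the stop standing over the slot with clear sides, so I can grip each one across the slot. Next I'll move above the plate to take a finer wrist-camera look.

>>> servo_tool:
  rows:
    - [0.019,-0.034,0.006,-0.0567,0]
    - [0.019,-0.034,0.006,-0.0567,0]
    - [0.019,-0.034,0.006,-0.0567,0]
    - [0.019,-0.034,0.006,-0.0567,0]
    - [0.019,-0.034,0.006,-0.0567,0]
    - [0.019,-0.034,0.006,-0.0567,0]
    - [0.019,-0.034,0.006,-0.0567,0]
    - [0.019,-0.034,0.006,-0.0567,0]
  newtons: 25

```text
clock: 0.9
eef_pos: [0.4266, 0.3157, 0.2533]
tool_rot: [[-0.628, 0.778, -0.001], [0.778, 0.628, -0.0], [0.0, -0.001, -1.0]]
contact_force: [-0.9, -0.3, 0.0]
grip_width: 0.0939
grasp_force: 0.0
```

>>> servo_tool:
  rows:
    - [0.019,-0.034,0.006,-0.0567,0]
    - [0.019,-0.034,0.006,-0.0567,0]
    - [0.019,-0.034,0.006,-0.0567,0]
    - [0.019,-0.034,0.006,-0.0567,0]
    - [0.019,-0.034,0.006,-0.0567,0]
    - [0.019,-0.034,0.006,-0.0567,0]
    - [0.019,-0.034,0.006,-0.0567,0]
    - [0,0,0,0,0]

```text
clock: 1.7
eef_pos: [0.561, 0.0758, 0.2957]
tool_rot: [[-0.275, 0.961, 0.001], [0.961, 0.275, -0.001], [-0.001, 0.0, -1.0]]
contact_force: [-0.1, -0.4, -0.5]
grip_width: 0.0943
grasp_force: 0.0
```

Run:
```python
from h import *
import pickle
s=ctrl.get_state(); print(s["eef_pos"],s["tool_rot"],s["q"])
m,im,d=grab("wrist"); pickle.dump((m,im,d),open("w1.pkl","wb")); save("w1",cv2.resize(im,(768,576)))
print(m["position"],m["camera_matrix"][0][0])
m,im,d=pickle.load(open("top0.pkl","rb")); P=cloud(m,d)
def c(u,v,z): return onz(m,155+u/4.8,115+v/4.8,z)[:2]
for n,pts,z in (("stop",[(105,249),(190,233),(205,308),(120,326)],.06),("vb",[(229,200),(323,177),(350,262),(258,292)],.066),("ring",[(442,163),(442,267),(388,215),(497,215)],.05)):
    Q=np.array([c(*p,z) for p in pts]); print(n,Q.mean(0),cv2.minAreaRect((Q*1000).astype(np.float32)))
for u,v in ((572,195),(607,187),(643,178)): print(P[int(115+v/4.8),int(155+u/4.8)])
```

```text
[0.56097761 0.07578541 0.29565308] [[-2.75352025e-01  9.61343225e-01  6.83070904e-04]
 [ 9.61342924e-01  2.75352555e-01 -8.67671465e-04]
 [-1.02221540e-03  4.17750285e-04 -9.99999390e-01]] [-3.75591109e+00 -7.96859606e-01  9.60062782e+01 -4.72417375e-02
  8.47482736e+01 -1.97346188e+01]
[0.54310226 0.13838477 0.47598335] 327.6663838756731
stop [0.56521488 0.13101407] ((565.3245239257812, 131.02438354492188), (35.775142669677734, 39.112098693847656), 12.378863334655762)
vb [0.58605159 0.07002524] ((586.6732177734375, 70.21601867675781), (43.838314056396484, 43.42588806152344), 18.466663360595703)
ring [0.59759405 0.00186142] ((597.5699462890625, 1.7452564239501953), (35.67506408691406, 34.675601959228516), 46.51926803588867)
[ 0.60927373 -0.05702277  0.04814517]
[ 0.61217623 -0.07181563  0.05778404]
[ 0.61319424 -0.08651744  0.06535967]
```

View pics/w1.png

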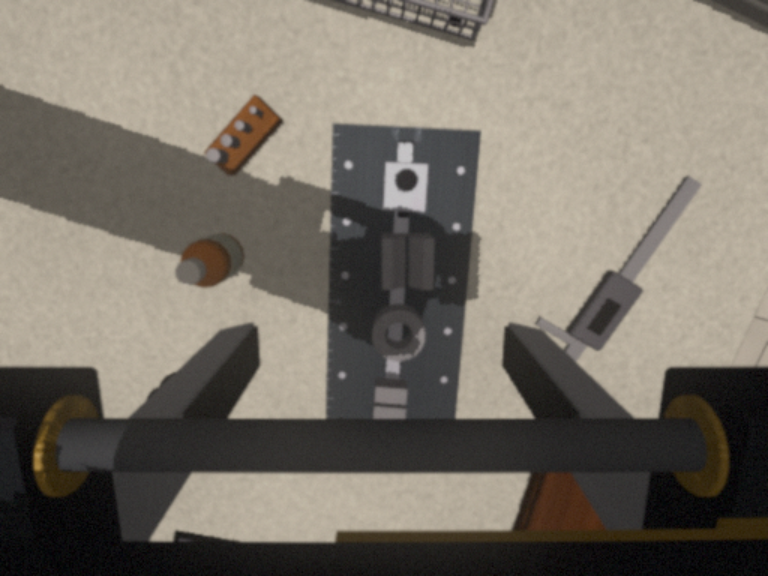

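The wrist view shows the plate edges, its two rows of screws, the V-block corners at about (382–436, 233–289) and the ring centre at about (397,333). I'll work out the poses from these.

Run:
```python
from h import *
import pickle
m,im,d=pickle.load(open("w1.pkl","rb")); s=2/3
W=lambda u,v,z: onz(m,(u+.5)*s-.5,(v+.5)*s-.5,z)[:2]
L=[W(*p,.026) for p in [(348,165),(346,222),(345,275),(343,327),(342,375)]]
R=[W(*p,.026) for p in [(461,170),(457,227),(452,280),(448,331),(444,379)]]
M=(np.array(L)+R)/2; print(M.round(4).tolist())
for A in (np.array(L),np.array(R),M):
    f=np.polyfit(A[:,1],A[:,0],1); print("angle",np.degrees(np.arctan(-f[0])),"x at y=0",f[1])
for n,pts,z in (("stop",[(384,162),(428,162),(428,209),(384,208)],.06),("vb",[(383,233),(434,234),(436,289),(382,289)],.066),("ring",[(397.5,305),(397.5,360),(371,333),(425,333)],.05)):
    Q=np.array([W(*p,z) for p in pts]); print(n,Q.mean(0).round(4),cv2.minAreaRect((Q*1000).astype(np.float32)))
print(W(374,387,.048),W(407,387,.048))
```

```text
[[0.5626, 0.1471], [0.5744, 0.0978], [0.5858, 0.0495], [0.5973, 0.0002], [0.6089, -0.048]]
angle 13.393303637190034 x at y=0 0.5456874862776485
angle 13.237900646614234 x at y=0 0.6491820410969169
angle 13.31584047990887 x at y=0 0.5974517684144204
stop [0.5664 0.1329] ((566.63134765625, 132.71066284179688), (36.91218566894531, 38.33847427368164), 16.033479690551758)
vb [0.5864 0.073 ] ((586.8184814453125, 73.31421661376953), (46.33911895751953, 48.13543701171875), 15.952077865600586)
ring [0.5974 0.0045] ((597.1412963867188, 4.48272705078125), (36.05893325805664, 38.34417724609375), 59.64373779296875)
[ 0.59125694 -0.05354636] [ 0.62109899 -0.04501989]
```

>>> servo_tool:
  rows:
    - [0.008,-0.001,-0.03,-0.016,0]
    - [0.008,-0.001,-0.03,-0.016,0]
    - [0.009,-0.002,-0.03,-0.015,0]
    - [0,0,-0.03,0,0]
    - [0,0,-0.03,0,0]
    - [0,0,-0.02,0,0]
    - [0,0,0,0,0]
    - [0,0,0,0,0]

```text
clock: 2.55
eef_pos: [0.5839, 0.0762, 0.1256]
tool_rot: [[-0.237, 0.972, -0.001], [0.972, 0.237, 0.0], [0.0, -0.001, -1.0]]
contact_force: [-0.1, -0.7, -0.0]
grip_width: 0.0939
grasp_force: 0.0
```

>>> servo_tool:
  rows:
    - [0.002,-0.0045,-0.02,-0.007,0]
    - [0,0,-0.025,0,0]
    - [0,0,-0.025,0,0]
    - [0,0,-0.015,0,0]
    - [0,0,-0.007,0,0]
    - [0,0,0,0,0]
    - [0,0,0,0,0.3]
    - [0,0,0,0,0.6]

```text
clock: 3.35
eef_pos: [0.5875, 0.0708, 0.035]
tool_rot: [[-0.229, 0.974, 0.003], [0.974, 0.229, -0.0], [-0.001, 0.002, -1.0]]
contact_force: [-1.1, 0.5, 0.5]
grip_width: 0.0814
grasp_force: 0.0
```

>>> servo_tool:
  rows:
    - [0,0,0,0,0.7]
    - [0,0,0,0,0.7]
    - [0,0,0,0,0.7]
    - [0,0,0,0,0.7]
    - [0,0,0,0,0.7]
    - [0,0,0,0,0.7]
    - [0,0,0,0,0.7]
    - [0,0,0,0,0.7]

```text
clock: 4.15
eef_pos: [0.5863, 0.0708, 0.0335]
tool_rot: [[-0.228, 0.974, -0.0], [0.974, 0.228, -0.0], [0.0, -0.0, -1.0]]
contact_force: [-1.6, 0.6, 1.0]
grip_width: 0.0441
grasp_force: 24.7
```

>>> servo_tool:
  rows:
    - [0,0,0.005,0,0.7]
    - [0,0,0.015,0,0.7]
    - [0,0,0.025,0,0.7]
    - [0,0,0.025,0,0.7]
    - [0.002,-0.012,0.01,0,0.7]
    - [0.002,-0.03,0,0,0.7]
    - [0.002,-0.035,0,0,0.7]
    - [0.002,-0.035,0,0,0.7]
  newtons: 30

```text
clock: 4.95
eef_pos: [0.594, -0.0429, 0.1134]
tool_rot: [[-0.229, 0.973, -0.0], [0.973, 0.229, -0.0], [-0.0, -0.0, -1.0]]
contact_force: [0.6, -0.7, -3.8]
grip_width: 0.0444
grasp_force: 29.6
```

>>> servo_tool:
  rows:
    - [0.002,-0.037,0,0,0.7]
    - [0.002,-0.037,0,0,0.7]
    - [0.002,-0.037,0,0,0.7]
    - [0.002,-0.037,0,0,0.7]
    - [0.002,-0.037,0,0,0.7]
    - [0.002,-0.037,0,0,0.7]
    - [0.002,-0.037,0,0,0.7]
    - [0,-0.03,0,0,0.7]

```text
clock: 5.75
eef_pos: [0.6075, -0.3331, 0.113]
tool_rot: [[-0.227, 0.974, -0.001], [0.974, 0.227, -0.0], [0.0, -0.001, -1.0]]
contact_force: [-0.5, -0.2, -3.7]
grip_width: 0.0439
grasp_force: 29.6
```

>>> servo_tool:
  rows:
    - [0,-0.015,0,0,0.7]
    - [0,-0.006,-0.01,0,0.7]
    - [0,0,-0.025,0,0.7]
    - [0,0,-0.025,0,0.7]
    - [0,0,-0.02,0,0.7]
    - [0,0,-0.01,0,0.7]
    - [0,0,0,0,0.7]
    - [0,0,0,0,0.7]

```text
clock: 6.55
eef_pos: [0.6089, -0.351, 0.0241]
tool_rot: [[-0.229, 0.973, 0.001], [0.973, 0.229, -0.0], [-0.001, 0.001, -1.0]]
contact_force: [0.7, 0.0, -3.3]
grip_width: 0.0444
grasp_force: 29.6
```

>>> servo_tool:
  rows:
    - [0,0,-0.005,0,0.7]
    - [0,0,-0.003,0,0.7]
    - [0,0,-0.002,0,0.7]
    - [0,0,-0.0015,0,0.7]
    - [0,0,-0.001,0,0.7]
    - [0,0,0,0,0.7]
    - [0,0,0,0,0.7]
    - [0,0,0,0,0.7]

```text
clock: 7.35
eef_pos: [0.6084, -0.3513, 0.0115]
tool_rot: [[-0.229, 0.974, -0.0], [0.974, 0.229, -0.0], [-0.0, -0.0, -1.0]]
contact_force: [-1.8, 2.6, 2.9]
grip_width: 0.0443
grasp_force: 29.6
```

>>> servo_tool:
  rows:
    - [0,0,0,0,0.45]
    - [0,0,0,0,0.35]
    - [0,0,0,0,0.25]
    - [0,0,0.003,0,0.25]
    - [0,0,0.015,0,0.25]
    - [0,0,0.03,0,0.25]
    - [0,0,0.035,0,0.25]
    - [-0.001,0.015,0.02,0,0.2]
  newtons: 25

```text
clock: 8.15
eef_pos: [0.6089, -0.3387, 0.1191]
tool_rot: [[-0.227, 0.974, 0.005], [0.974, 0.227, -0.004], [-0.005, 0.004, -1.0]]
contact_force: [0.3, 0.1, 1.1]
grip_width: 0.0742
grasp_force: 0.0
```

>>> servo_tool:
  rows:
    - [-0.001,0.035,0,0,0.1]
    - [-0.001,0.04,0,0,0]
    - [-0.001,0.04,0,0,0]
    - [-0.001,0.04,0,0,0]
    - [-0.001,0.04,0,0,0]
    - [-0.001,0.04,0,0,0]
    - [-0.001,0.04,0,0,0]
    - [-0.001,0.035,0,0,0]

```text
clock: 8.95
eef_pos: [0.5997, -0.0244, 0.1155]
tool_rot: [[-0.229, 0.973, 0.002], [0.973, 0.229, -0.0], [-0.001, 0.002, -1.0]]
contact_force: [2.1, 0.4, -0.2]
grip_width: 0.0941
grasp_force: 0.0
```

>>> servo_tool:
  rows:
    - [-0.001,0.02,0,0,0]
    - [0,0.008,0,0,0]
    - [0,0,-0.01,0,0]
    - [0,0,-0.02,0,0]
    - [0,0,-0.01,0,0]
    - [0,0,0,0,0]
    - [0,0,0,0,0]
    - [0,0,0,0,0]

```text
clock: 9.75
eef_pos: [0.5991, 0.0012, 0.0748]
tool_rot: [[-0.228, 0.974, 0.001], [0.974, 0.228, -0.0], [-0.001, 0.001, -1.0]]
contact_force: [1.0, 0.4, -0.0]
grip_width: 0.0941
grasp_force: 0.0
```

>>> servo_tool:
  rows:
    - [-0.0015,0.002,-0.015,0,0]
    - [0,0,-0.015,0,0]
    - [0,0,-0.01,0,0]
    - [0,0,-0.0055,0,0]
    - [0,0,0,0,0]
    - [0,0,0,0,0.3]
    - [0,0,0,0,0.5]
    - [0,0,0,0,0.65]

```text
clock: 10.55
eef_pos: [0.5971, 0.0037, 0.0287]
tool_rot: [[-0.228, 0.974, 0.001], [0.974, 0.228, -0.0], [-0.0, 0.001, -1.0]]
contact_force: [-0.0, 0.4, 0.3]
grip_width: 0.0733
grasp_force: 0.0
```

>>> servo_tool:
  rows:
    - [0,0,0,0,0.65]
    - [0,0,0,0,0.65]
    - [0,0,0,0,0.65]
    - [0,0,0,0,0.65]
    - [0,0,0,0,0.65]
    - [0,0,0,0,0.65]
    - [0,0,0,0,0.65]
    - [0,0,0,0,0.65]

```text
clock: 11.35
eef_pos: [0.5971, 0.0038, 0.0286]
tool_rot: [[-0.228, 0.974, 0.001], [0.974, 0.228, 0.0], [-0.0, 0.001, -1.0]]
contact_force: [1.9, 0.4, -0.6]
grip_width: 0.0503
grasp_force: 25.0
```

>>> servo_tool:
  rows:
    - [0,0,0.005,0,0.65]
    - [0,0,0.015,0,0.65]
    - [0,0,0.025,0,0.65]
    - [-0.003,-0.01,0.025,0,0.65]
    - [-0.009,-0.024,0.01,0,0.65]
    - [-0.012,-0.033,0,0,0.65]
    - [-0.012,-0.033,0,0,0.65]
    - [-0.012,-0.033,0,0,0.65]
  newtons: 30

```text
clock: 12.15
eef_pos: [0.5482, -0.1303, 0.1095]
tool_rot: [[-0.229, 0.973, 0.0], [0.973, 0.229, -0.0], [-0.0, 0.0, -1.0]]
contact_force: [1.0, 0.7, -2.2]
grip_width: 0.0502
grasp_force: 30.0
```

>>> servo_tool:
  rows:
    - [-0.012,-0.033,0,0,0.65]
    - [-0.012,-0.033,0,0,0.65]
    - [-0.012,-0.033,0,0,0.65]
    - [-0.012,-0.033,0,0,0.65]
    - [-0.012,-0.033,0,0,0.65]
    - [-0.012,-0.033,0,0,0.65]
    - [-0.0084,-0.023,0,0,0.65]
    - [-0.004,-0.011,-0.015,0,0.65]

```text
clock: 12.95
eef_pos: [0.465, -0.3646, 0.0962]
tool_rot: [[-0.226, 0.974, 0.004], [0.974, 0.226, -0.005], [-0.005, 0.002, -1.0]]
contact_force: [0.3, 0.4, -1.6]
grip_width: 0.0502
grasp_force: 30.0
```

>>> servo_tool:
  rows:
    - [0,0,-0.025,0,0.65]
    - [0,0,-0.025,0,0.65]
    - [0,0,-0.015,0,0.65]
    - [0,0,-0.008,0,0.65]
    - [0,0,-0.005,0,0.65]
    - [0,0,0,0,0.65]
    - [0,0,0,0,0.65]
    - [0,0,0,0,0.65]

```text
clock: 13.75
eef_pos: [0.4651, -0.3619, 0.0166]
tool_rot: [[-0.229, 0.974, 0.001], [0.974, 0.229, -0.002], [-0.002, 0.001, -1.0]]
contact_force: [-0.7, -0.5, -3.0]
grip_width: 0.0505
grasp_force: 30.0
```

>>> servo_tool:
  rows:
    - [0,0,-0.004,0,0.65]
    - [0,0,-0.003,0,0.65]
    - [0,0,-0.002,0,0.65]
    - [0,0,-0.001,0,0.65]
    - [0,0,0,0,0.65]
    - [0,0,0,0,0.65]
    - [0,0,0,0,0.65]
    - [0,0,0,0,0.65]

```text
clock: 14.55
eef_pos: [0.4644, -0.3611, 0.0065]
tool_rot: [[-0.229, 0.974, -0.001], [0.974, 0.229, 0.001], [0.001, -0.001, -1.0]]
contact_force: [-4.1, 3.7, 6.9]
grip_width: 0.0503
grasp_force: 30.0
```

>>> servo_tool:
  rows:
    - [0,0,0,0,0.4]
    - [0,0,0,0,0.3]
    - [0,0,0,0,0.2]
    - [0,0,0.003,0,0.2]
    - [0,0,0.015,0,0.2]
    - [0,0,0.03,0,0.2]
    - [0,0,0.035,0,0.2]
    - [0.005,0.01,0.02,0,0.2]
  newtons: 25

```text
clock: 15.35
eef_pos: [0.4705, -0.3533, 0.1129]
tool_rot: [[-0.227, 0.974, 0.004], [0.974, 0.227, -0.004], [-0.005, 0.002, -1.0]]
contact_force: [0.7, 0.1, -1.0]
grip_width: 0.0752
grasp_force: 0.0
```

>>> servo_tool:
  rows:
    - [0.015,0.029,0,0,0.1]
    - [0.015,0.029,0,0,0]
    - [0.015,0.029,0,0,0]
    - [0.015,0.029,0,0,0]
    - [0.015,0.029,0,0,0]
    - [0.015,0.029,0,0,0]
    - [0.015,0.029,0,0,0]
    - [0.015,0.029,0,0,0]

```text
clock: 16.15
eef_pos: [0.5904, -0.1181, 0.1099]
tool_rot: [[-0.228, 0.974, 0.002], [0.974, 0.228, -0.001], [-0.001, 0.001, -1.0]]
contact_force: [0.2, -0.6, 0.0]
grip_width: 0.0938
grasp_force: 0.0
```

>>> servo_tool:
  rows:
    - [0.015,0.029,0,0,0]
    - [0.007,0.018,0,0,0]
    - [0,0,-0.01,0,0]
    - [0,0,-0.01,0,0]
    - [0,0,0,0,0]
    - [0,0,0,0,0]
    - [0,0,0,0,0]
    - [0,0,0,0,0]

```text
clock: 16.95
eef_pos: [0.6116, -0.0729, 0.0889]
tool_rot: [[-0.228, 0.974, 0.001], [0.974, 0.228, -0.0], [-0.0, 0.001, -1.0]]
contact_force: [0.4, 0.3, -0.0]
grip_width: 0.0941
grasp_force: 0.0
```

>>> servo_tool:
  rows:
    - [0.0005,0.001,-0.02,0,0]
    - [0,0,-0.02,0,0]
    - [0,0,-0.012,0,0]
    - [0,0,-0.007,0,0]
    - [0,0,0,0,0]
    - [0,0,0,0,0.4]
    - [0,0,0,0,0.6]
    - [0,0,0,0,0.85]

```text
clock: 17.75
eef_pos: [0.6126, -0.0714, 0.0303]
tool_rot: [[-0.228, 0.974, 0.001], [0.974, 0.228, -0.0], [-0.001, 0.001, -1.0]]
contact_force: [0.8, -0.7, 0.1]
grip_width: 0.0735
grasp_force: 0.0
```

>>> servo_tool:
  rows:
    - [0,0,0,0,0.85]
    - [0,0,0,0,0.85]
    - [0,0,0,0,0.85]
    - [0,0,0,0,0.85]
    - [0,0,0,0,0.85]
    - [0,0,0,0,0.85]
    - [0,0,0,0,0.85]
    - [0,0,0,0,0.85]

```text
clock: 18.55
eef_pos: [0.6118, -0.0713, 0.0294]
tool_rot: [[-0.229, 0.974, -0.001], [0.974, 0.229, -0.0], [0.0, -0.001, -1.0]]
contact_force: [-1.5, -0.6, 0.5]
grip_width: 0.0303
grasp_force: 25.5
```

>>> servo_tool:
  rows:
    - [0,0,0.005,0,0.85]
    - [0,0,0.015,0,0.85]
    - [0,0,0.03,0,0.85]
    - [-0.002,-0.01,0.03,0,0.85]
    - [-0.006,-0.023,0.01,0,0.85]
    - [-0.008,-0.03,0,0,0.85]
    - [-0.008,-0.03,0,0,0.85]
    - [-0.008,-0.03,0,0,0.85]
  newtons: 30

```text
clock: 19.35
eef_pos: [0.5798, -0.1952, 0.1207]
tool_rot: [[-0.229, 0.973, 0.001], [0.973, 0.229, -0.001], [-0.001, 0.001, -1.0]]
contact_force: [-0.5, -0.0, -2.8]
grip_width: 0.0297
grasp_force: 30.5
```

>>> servo_tool:
  rows:
    - [-0.008,-0.03,0,0,0.85]
    - [-0.008,-0.03,0,0,0.85]
    - [-0.008,-0.03,0,0,0.85]
    - [-0.008,-0.03,0,0,0.85]
    - [-0.008,-0.03,0,0,0.85]
    - [-0.0033,-0.0117,0,0,0.85]
    - [0,0,-0.01,0,0.85]
    - [0,0,-0.02,0,0.85]

```text
clock: 20.15
eef_pos: [0.5379, -0.3561, 0.0908]
tool_rot: [[-0.228, 0.974, 0.003], [0.974, 0.228, -0.002], [-0.003, 0.002, -1.0]]
contact_force: [-0.3, 0.2, -2.3]
grip_width: 0.0301
grasp_force: 30.5
```

>>> servo_tool:
  rows:
    - [0,0,-0.025,0,0.85]
    - [0,0,-0.025,0,0.85]
    - [0,0,-0.012,0,0.85]
    - [0,0,-0.008,0,0.85]
    - [0,0,0,0,0.85]
    - [0,0,0,0,0.85]
    - [0,0,0,0,0.85]
    - [0,0,0,0,0.85]

```text
clock: 20.95
eef_pos: [0.5373, -0.3565, 0.0206]
tool_rot: [[-0.228, 0.974, 0.001], [0.974, 0.228, -0.001], [-0.002, 0.001, -1.0]]
contact_force: [-0.2, -0.4, -2.9]
grip_width: 0.0301
grasp_force: 30.5
```

Target z is 0.0077.

>>> servo_tool:
  rows:
    - [0,0,-0.005,0,0.85]
    - [0,0,-0.003,0,0.85]
    - [0,0,-0.0025,0,0.85]
    - [0,0,-0.0015,0,0.85]
    - [0,0,-0.001,0,0.85]
    - [0,0,0,0,0.85]
    - [0,0,0,0,0.85]
    - [0,0,0,0,0.85]

```text
clock: 21.75
eef_pos: [0.5364, -0.3557, 0.0074]
tool_rot: [[-0.229, 0.974, -0.001], [0.974, 0.229, 0.001], [0.001, -0.001, -1.0]]
contact_force: [-3.5, 2.8, 5.7]
grip_width: 0.0301
grasp_force: 30.5
```

>>> servo_tool:
  rows:
    - [0,0,0,0,0.6]
    - [0,0,0,0,0.55]
    - [0,0,0,0,0.5]
    - [0,0,0.003,0,0.5]
    - [0,0,0.015,0,0.5]
    - [0,0,0.03,0,0.5]
    - [0,0,0.035,0,0.4]
    - [0,0.01,0.03,0,0.2]
  newtons: 20

```text
clock: 22.55
eef_pos: [0.5372, -0.3472, 0.1227]
tool_rot: [[-0.227, 0.974, 0.002], [0.974, 0.227, -0.002], [-0.003, 0.002, -1.0]]
contact_force: [0.4, 0.1, -0.8]
grip_width: 0.0597
grasp_force: 0.0
```

>>> servo_tool:
  rows:
    - [0.002,0.03,0.01,0,0]
    - [0.0025,0.04,0,0,0]
    - [0.0025,0.04,0,0,0]
    - [0.0025,0.04,0,0,0]
    - [0.0025,0.04,0,0,0]
    - [0.0025,0.04,0,0,0]
    - [0.0025,0.04,0,0,0]
    - [0.0025,0.04,0,0,0]

```text
clock: 23.35
eef_pos: [0.5565, -0.0344, 0.131]
tool_rot: [[-0.228, 0.974, 0.002], [0.974, 0.228, -0.0], [-0.001, 0.002, -1.0]]
contact_force: [0.4, -0.0, -0.4]
grip_width: 0.0941
grasp_force: 0.0
```

>>> servo_tool:
  rows:
    - [0.0025,0.04,0,0,0]
    - [0.0025,0.04,0,0,0]
    - [0.0025,0.04,0,0,0]
    - [0.003,0.035,0,0,0]
    - [0,0.0127,-0.01,0,0]
    - [0,0,-0.01,0,0]
    - [0,0,0,0,0]
    - [0,0,0,0,0]

```text
clock: 24.15
eef_pos: [0.5664, 0.1303, 0.1089]
tool_rot: [[-0.227, 0.974, -0.001], [0.974, 0.227, -0.0], [-0.0, -0.001, -1.0]]
contact_force: [0.4, -0.1, -0.1]
grip_width: 0.094
grasp_force: 0.0
```

Run:
```python
from h import *
m,im,d=grab("top"); c=im[100:260,150:460]; save("t2",cv2.resize(c,(775,400),interpolation=cv2.INTER_CUBIC))
print(ctrl.get_state()["eef_pos"])
```

```text
[0.56673123 0.13034251 0.1093398 ]
```

View pics/t2.png

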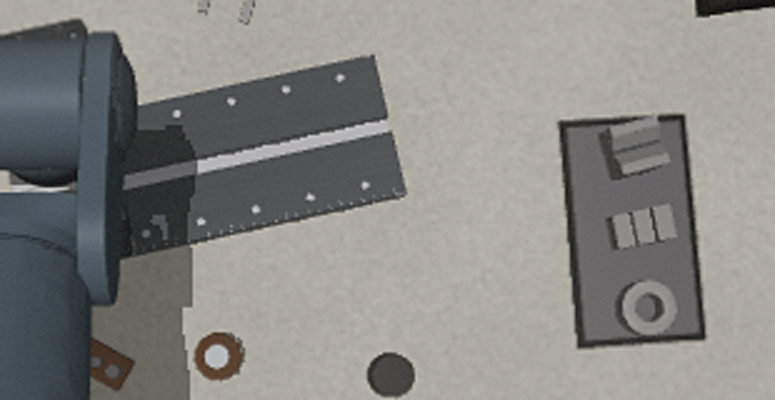

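All three masters stand on the mat (V-block (637,145), step (643,227), ring (648,307)). Next is the stop.

>>> servo_tool:
  rows:
    - [-0.0005,0.0015,-0.02,0,0]
    - [0,0,-0.025,0,0]
    - [0,0,-0.02,0,0]
    - [0,0,-0.01,0,0]
    - [0,0,-0.004,0,0]
    - [0,0,0,0,0.3]
    - [0,0,0,0,0.5]
    - [0,0,0,0,0.8]

```text
clock: 25.0
eef_pos: [0.5671, 0.1332, 0.0316]
tool_rot: [[-0.228, 0.974, 0.002], [0.974, 0.228, 0.0], [-0.0, 0.002, -1.0]]
contact_force: [0.2, -0.2, -0.5]
grip_width: 0.0738
grasp_force: 0.0
```

>>> servo_tool:
  rows:
    - [0,0,0,0,0.8]
    - [0,0,0,0,0.8]
    - [0,0,0,0,0.8]
    - [0,0,0,0,0.8]
    - [0,0,0,0,0.8]
    - [0,0,0,0,0.8]
    - [0,0,0,0,0.8]
    - [0,0,0,0,0.8]

```text
clock: 25.8
eef_pos: [0.566, 0.1333, 0.0304]
tool_rot: [[-0.229, 0.974, -0.001], [0.974, 0.229, -0.0], [0.0, -0.001, -1.0]]
contact_force: [-0.6, 0.6, 1.8]
grip_width: 0.0356
grasp_force: 20.0
```

>>> servo_tool:
  rows:
    - [0.0012,-0.0049,0,0,0.8]
    - [0.0023,-0.0097,0,0,0.8]
    - [0.0023,-0.0097,0,0,0.8]
    - [0.0023,-0.0097,0,0,0.8]
    - [0.0023,-0.0097,0,0,0.8]
    - [0.0012,-0.0049,0,0,0.8]
    - [0,0,0,0,0.8]
    - [0,0,0,0,0.8]

```text
clock: 26.6
eef_pos: [0.5781, 0.0835, 0.0305]
tool_rot: [[-0.229, 0.974, 0.001], [0.974, 0.229, -0.002], [-0.002, 0.0, -1.0]]
contact_force: [0.6, -3.2, -0.1]
grip_width: 0.0358
grasp_force: 20.0
```

>>> servo_tool:
  rows:
    - [0.0023,-0.0097,0,0,0.8]
    - [0.0028,-0.0117,0,0,0.8]
    - [0.0028,-0.0117,0,0,0.8]
    - [0.0028,-0.0117,0,0,0.8]
    - [0.0028,-0.0117,0,0,0.8]
    - [0.0028,-0.0117,0,0,0.8]
    - [0.0023,-0.0097,0,0,0.8]
    - [0,0,0,0,0.8]

```text
clock: 27.4
eef_pos: [0.597, 0.0043, 0.0305]
tool_rot: [[-0.228, 0.974, 0.001], [0.974, 0.228, -0.003], [-0.003, 0.0, -1.0]]
contact_force: [0.3, -2.1, 0.1]
grip_width: 0.0357
grasp_force: 20.0
```

>>> servo_tool:
  rows:
    - [0.0023,-0.0097,0,0,0.8]
    - [0.0028,-0.0117,0,0,0.8]
    - [0.0028,-0.0117,0,0,0.8]
    - [0.0028,-0.0117,0,0,0.8]
    - [0.0028,-0.0117,0,0,0.8]
    - [0.0028,-0.0117,0,0,0.8]
    - [0.0023,-0.0097,0,0,0.8]
    - [0,0,0,0,0.8]

```text
clock: 28.2
eef_pos: [0.6156, -0.0737, 0.0305]
tool_rot: [[-0.228, 0.974, 0.001], [0.974, 0.228, -0.003], [-0.003, 0.0, -1.0]]
contact_force: [0.5, -1.8, 0.5]
grip_width: 0.0357
grasp_force: 20.0
```

>>> servo_tool:
  rows:
    - [0.0023,-0.0097,0,0,0.8]
    - [0.0023,-0.0097,0,0,0.8]
    - [0.0023,-0.0097,0,0,0.8]
    - [0.0023,-0.0097,0,0,0.8]
    - [0.0023,-0.0097,0,0,0.8]
    - [0,0,0,0,0.8]
    - [0,0,0,0,0.8]
    - [0,0,0,0,0.8]
  newtons: 35

```text
clock: 29.0
eef_pos: [0.6267, -0.1206, 0.0305]
tool_rot: [[-0.229, 0.974, 0.001], [0.974, 0.229, -0.002], [-0.002, 0.0, -1.0]]
contact_force: [0.7, -2.5, 0.4]
grip_width: 0.0357
grasp_force: 35.0
```

>>> servo_tool:
  rows:
    - [0.0023,-0.0097,0,0,0.8]
    - [0.0023,-0.0097,0,0,0.8]
    - [0.0023,-0.0097,0,0,0.8]
    - [0.0023,-0.0097,0,0,0.8]
    - [0.0023,-0.0097,0,0,0.8]
    - [0.0012,-0.005,0,0,0.8]
    - [0,0,0,0,0.8]
    - [0,0,0,0,0.8]

```text
clock: 29.8
eef_pos: [0.6389, -0.1732, 0.03]
tool_rot: [[-0.228, 0.974, -0.001], [0.974, 0.228, 0.0], [0.0, -0.001, -1.0]]
contact_force: [0.2, 0.5, -4.2]
grip_width: 0.0357
grasp_force: 35.0
```

>>> servo_tool:
  rows:
    - [0,0,0.002,0,0.8]
    - [0,0,0.005,0,0.8]
    - [0,0,0.01,0,0.8]
    - [0,0,0.01,0,0.8]
    - [0,0,0,0,0.8]
    - [0,0,0,0,0.8]
    - [0,0,0,0,0.8]
    - [0,0,0,0,0.8]

```text
clock: 30.6
eef_pos: [0.6388, -0.173, 0.0569]
tool_rot: [[-0.228, 0.974, -0.001], [0.974, 0.228, 0.0], [0.001, -0.001, -1.0]]
contact_force: [-0.6, 0.4, -4.4]
grip_width: 0.036
grasp_force: 35.0
```

>>> servo_tool:
  rows:
    - [0,0,0.02,0,0.8]
    - [0,0,0.03,0,0.8]
    - [0,0.01,0.03,0,0.8]
    - [-0.006,0.02,0.013,0,0.8]
    - [-0.011,0.035,0,0,0.8]
    - [-0.011,0.035,0,0,0.8]
    - [-0.011,0.035,0,0,0.8]
    - [-0.011,0.035,0,0,0.8]

```text
clock: 31.4
eef_pos: [0.5883, -0.0018, 0.1501]
tool_rot: [[-0.228, 0.974, -0.001], [0.974, 0.228, 0.0], [0.0, -0.001, -1.0]]
contact_force: [0.4, 0.1, -4.6]
grip_width: 0.036
grasp_force: 35.0
```

>>> servo_tool:
  rows:
    - [-0.011,0.035,0,0,0.8]
    - [-0.011,0.035,0,0,0.8]
    - [-0.011,0.035,0,0,0.8]
    - [-0.011,0.035,0,0,0.8]
    - [-0.011,0.035,0,0,0.8]
    - [-0.011,0.035,0,0,0.8]
    - [-0.011,0.035,0,0,0.8]
    - [-0.01,0.025,0,0,0.8]

```text
clock: 32.2
eef_pos: [0.5011, 0.2687, 0.1501]
tool_rot: [[-0.23, 0.973, -0.001], [0.973, 0.23, 0.0], [0.0, -0.0, -1.0]]
contact_force: [0.1, 0.3, -3.5]
grip_width: 0.0355
grasp_force: 35.0
```

>>> servo_tool:
  rows:
    - [-0.011,0.03,0,0,0.8]
    - [-0.006,0.02,0,0,0.8]
    - [0,0,0,0,0.8]
    - [0,0,0,0,0.8]
    - [0,0,0,0,0.8]
    - [0,0,0,0,0.8]
    - [0,0,0,0,0.8]
    - [0,0,0,0,0.8]

```text
clock: 33.0
eef_pos: [0.4854, 0.3164, 0.1505]
tool_rot: [[-0.228, 0.974, 0.0], [0.974, 0.228, -0.0], [-0.0, 0.0, -1.0]]
contact_force: [-0.7, 0.3, -4.6]
grip_width: 0.0357
grasp_force: 35.0
```

Run:
```python
from h import *
m,im,d=grab("wrist"); save("w3",cv2.resize(im,(768,576)))
m,im,d=grab("scene"); c=im[110:250,280:450]; save("s3",cv2.resize(c,(680,560),interpolation=cv2.INTER_CUBIC))
print(ctrl.get_state()["eef_pos"])
```

```text
[0.4853514  0.31657863 0.15048932]
```

View pics/s3.png

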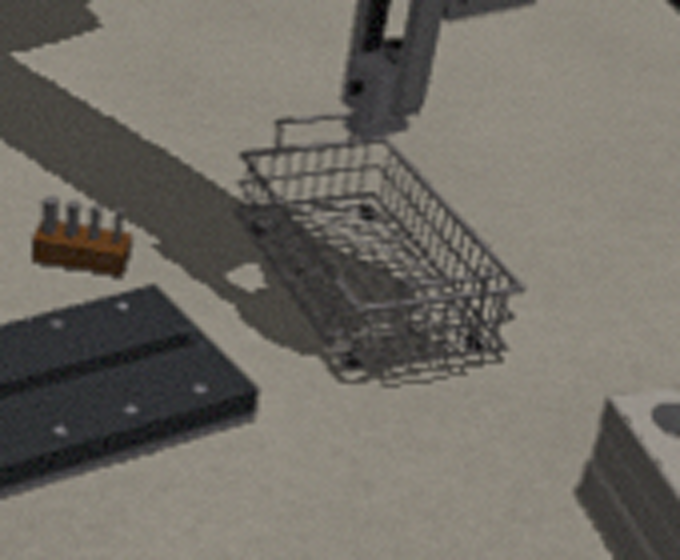

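The scene crop shows the stop held above the basket, whose rim corners are at (243,152), (385,143), (522,288) and (360,305). I'll check the centre from these.

Run:
```python
from h import *
m=ctrl.camera_model("scene")
for z in (.06,): 
    Q=np.array([onz(m,280+x/4,110+y/4,z)[:2] for x,y in ((243,152),(385,143),(522,288),(360,305))]); print(Q.round(3),Q.mean(0))
print("foot px->", onz(m,280+375/4,110+135/4,.13))
m=ctrl.camera_model("top")
```

```text
[[0.386 0.266]
 [0.393 0.377]
 [0.591 0.384]
 [0.59  0.271]] [0.49009657 0.32471654]
foot px-> [0.49672385 0.31058008 0.13      ]
```

View pics/w3.png

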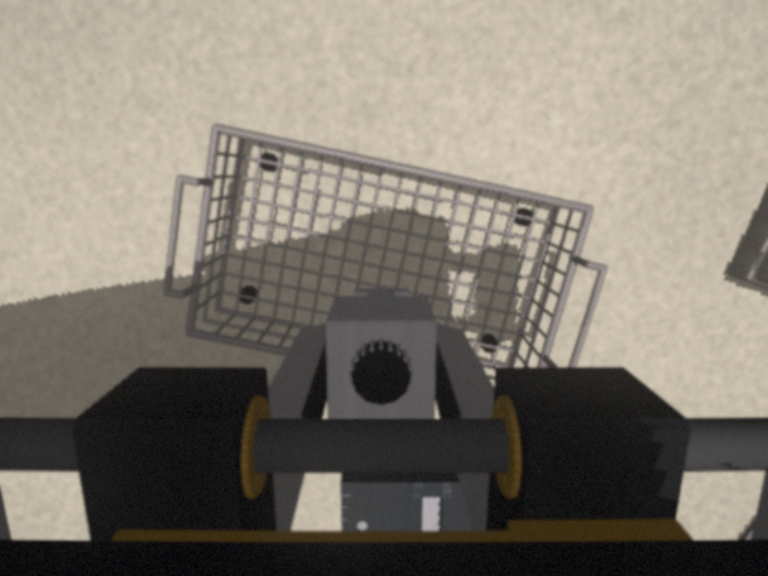

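The wrist view shows the stop upright in the fingers and the basket open beneath it. The target is nudged to (0.488, 0.321), then I'll lower it.

>>> servo_tool:
  rows:
    - [0.003,0.005,0,0,0.8]
    - [0,0,-0.02,0,0.8]
    - [0,0,-0.025,0,0.8]
    - [0,0,-0.025,0,0.8]
    - [0,0,-0.02,0,0.8]
    - [0,0,-0.01,0,0.8]
    - [0,0,-0.008,0,0.8]
    - [0,0,0,0,0.8]

```text
clock: 33.9
eef_pos: [0.488, 0.3218, 0.0419]
tool_rot: [[-0.229, 0.974, -0.001], [0.974, 0.229, -0.0], [-0.0, -0.001, -1.0]]
contact_force: [-0.5, -0.0, -3.9]
grip_width: 0.0355
grasp_force: 35.0
```

>>> servo_tool:
  rows:
    - [0,0,-0.003,0,0.8]
    - [0,0,-0.003,0,0.8]
    - [0,0,-0.003,0,0.8]
    - [0,0,-0.0015,0,0.8]
    - [0,0,-0.001,0,0.8]
    - [0,0,0,0,0.8]
    - [0,0,0,0,0.8]
    - [0,0,0,0,0.8]

```text
clock: 34.7
eef_pos: [0.4883, 0.3219, 0.0311]
tool_rot: [[-0.228, 0.974, 0.0], [0.974, 0.228, 0.0], [0.0, 0.0, -1.0]]
contact_force: [-1.2, 0.1, -3.7]
grip_width: 0.0358
grasp_force: 35.0
```

>>> servo_tool:
  rows:
    - [0,0,-0.001,0,0.8]
    - [0,0,-0.001,0,0.8]
    - [0,0,0,0,0.8]
    - [0,0,0,0,0.8]
    - [0,0,0,0,0.8]
    - [0,0,0,0,0.8]
    - [0,0,0,0,0.8]
    - [0,0,0,0,0.8]

```text
clock: 35.5
eef_pos: [0.4884, 0.322, 0.0299]
tool_rot: [[-0.229, 0.974, 0.0], [0.974, 0.229, -0.0], [-0.0, 0.0, -1.0]]
contact_force: [-3.4, -2.7, 5.9]
grip_width: 0.0359
grasp_force: 35.0
```

>>> servo_tool:
  rows:
    - [0,0,0,0,0.55]
    - [0,0,0,0,0.45]
    - [0,0,0,0,0.35]
    - [0,0,0.003,0,0.35]
    - [0,0,0.015,0,0.35]
    - [0,0,0.03,0,0.35]
    - [0,0,0.04,0,0.35]
    - [0,0,0.03,0,0.35]
  newtons: 25

```text
clock: 36.3
eef_pos: [0.4891, 0.3223, 0.1506]
tool_rot: [[-0.228, 0.974, 0.003], [0.974, 0.228, 0.001], [0.001, 0.003, -1.0]]
contact_force: [0.0, -0.1, 1.0]
grip_width: 0.0609
grasp_force: 0.0
```

>>> servo_tool:
  rows:
    - [0.0035,-0.02,0,0,0.25]
    - [0.007,-0.04,0,0,0.25]
    - [0.007,-0.04,0,0,0.25]
    - [0.007,-0.04,0,0,0.25]
    - [0.007,-0.04,0,0,0.25]
    - [0.007,-0.04,0,0,0.25]
    - [0.007,-0.04,0,0,0.25]
    - [0.007,-0.04,0,0,0.25]

```text
clock: 37.1
eef_pos: [0.5412, 0.0201, 0.1485]
tool_rot: [[-0.228, 0.974, 0.002], [0.974, 0.228, -0.0], [-0.001, 0.002, -1.0]]
contact_force: [0.3, 0.7, 0.2]
grip_width: 0.0704
grasp_force: 0.0
```

>>> servo_tool:
  rows:
    - [0.007,-0.04,0,0,0.25]
    - [0.007,-0.04,0,0,0.25]
    - [0.007,-0.04,0,0,0.25]
    - [0.007,-0.04,0,0,0.25]
    - [0.007,-0.04,0,0,0.25]
    - [0.007,-0.04,0,0,0.25]
    - [0.007,-0.04,0,0,0.25]
    - [0.007,-0.04,-0.01,0,0.25]

```text
clock: 37.9
eef_pos: [0.598, -0.3007, 0.1401]
tool_rot: [[-0.228, 0.974, 0.004], [0.974, 0.228, -0.003], [-0.004, 0.003, -1.0]]
contact_force: [0.6, 0.2, 0.3]
grip_width: 0.0707
grasp_force: 0.0
```

>>> servo_tool:
  rows:
    - [0.0045,-0.033,-0.02,0,0.25]
    - [0.0035,-0.018,-0.02,0,0.25]
    - [0,0,0,0,0.25]
    - [0,0,0,0,0.25]
    - [0,0,0,0,0.25]
    - [0,0,0,0,0.25]
    - [0,0,0,0,0.25]
    - [0,0,0,0,0.25]

```text
clock: 38.7
eef_pos: [0.605, -0.3487, 0.0977]
tool_rot: [[-0.229, 0.973, 0.001], [0.973, 0.229, -0.001], [-0.001, 0.001, -1.0]]
contact_force: [0.1, -0.3, -0.4]
grip_width: 0.0706
grasp_force: 0.0
```

Run:
```python
from h import *
m,im,d=grab("top"); c=im[120:280,50:210]; save("t4",cv2.resize(c,(560,560),interpolation=cv2.INTER_CUBIC))
```

```text
(no output)
```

View pics/t4.png

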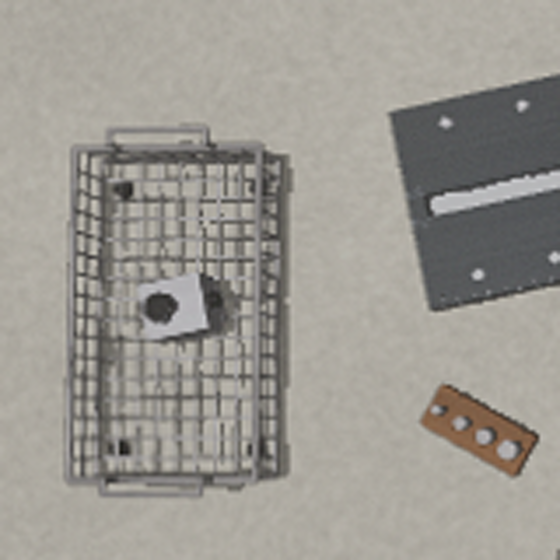

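The stop stands upright in the middle of the basket at about (172,308). Now I'll return the V-block.

>>> servo_tool:
  rows:
    - [0.0034,-0.0026,-0.02,0,0.25]
    - [0,0,-0.025,0,0.25]
    - [0,0,-0.025,0,0.25]
    - [0,0,-0.01,0,0.25]
    - [0,0,-0.005,0,0.25]
    - [0,0,0,0,0.25]
    - [0,0,0,0,0.45]
    - [0,0,0,0,0.7]

```text
clock: 39.55
eef_pos: [0.6089, -0.3524, 0.0135]
tool_rot: [[-0.228, 0.974, 0.002], [0.974, 0.228, -0.002], [-0.002, 0.001, -1.0]]
contact_force: [1.0, -0.3, 0.7]
grip_width: 0.0575
grasp_force: 0.0
```

>>> servo_tool:
  rows:
    - [0,0,0,0,0.7]
    - [0,0,0,0,0.7]
    - [0,0,0,0,0.7]
    - [0,0,0,0,0.7]
    - [0,0,0,0,0.7]
    - [0,0,0,0,0.7]
    - [0,0,0,0,0.7]
    - [0,0,0,0,0.7]
  newtons: 30

```text
clock: 40.35
eef_pos: [0.6085, -0.352, 0.0128]
tool_rot: [[-0.229, 0.974, 0.001], [0.974, 0.229, -0.001], [-0.001, 0.001, -1.0]]
contact_force: [0.3, 1.4, 4.8]
grip_width: 0.0443
grasp_force: 29.6
```

>>> servo_tool:
  rows:
    - [0,0,0.005,0,0.7]
    - [0,0,0.02,0,0.7]
    - [0,0,0.03,0,0.7]
    - [0,0.01,0.03,0,0.7]
    - [-0.001,0.025,0.015,0,0.7]
    - [-0.002,0.035,0,0,0.7]
    - [-0.002,0.035,0,0,0.7]
    - [-0.002,0.035,0,0,0.7]

```text
clock: 41.15
eef_pos: [0.6004, -0.2103, 0.1125]
tool_rot: [[-0.228, 0.974, -0.0], [0.974, 0.228, 0.0], [0.0, -0.0, -1.0]]
contact_force: [-0.0, -0.4, -3.9]
grip_width: 0.0444
grasp_force: 29.6
```

>>> servo_tool:
  rows:
    - [-0.002,0.035,0,0,0.7]
    - [-0.002,0.035,0,0,0.7]
    - [-0.002,0.035,0,0,0.7]
    - [-0.002,0.035,0,0,0.7]
    - [-0.002,0.035,0,0,0.7]
    - [-0.002,0.035,0,0,0.7]
    - [-0.002,0.035,0,0,0.7]
    - [-0.001,0.025,0,0,0.7]

```text
clock: 41.95
eef_pos: [0.5852, 0.0604, 0.1124]
tool_rot: [[-0.23, 0.973, -0.001], [0.973, 0.23, 0.0], [0.0, -0.001, -1.0]]
contact_force: [0.5, -0.2, -5.1]
grip_width: 0.0443
grasp_force: 29.6
```

>>> servo_tool:
  rows:
    - [0,0.012,-0.01,0,0.7]
    - [0,0,-0.02,0,0.7]
    - [0,0,-0.025,0,0.7]
    - [0,0,-0.01,0,0.7]
    - [0,0,0,0,0.7]
    - [0,0,0,0,0.7]
    - [0,0,0,0,0.7]
    - [0,0,0,0,0.7]

```text
clock: 42.75
eef_pos: [0.5871, 0.0701, 0.0483]
tool_rot: [[-0.228, 0.974, 0.002], [0.974, 0.228, -0.0], [-0.001, 0.002, -1.0]]
contact_force: [-0.5, -0.6, -3.9]
grip_width: 0.0445
grasp_force: 29.6
```

>>> servo_tool:
  rows:
    - [-0.0005,0,-0.005,0,0.7]
    - [0,0,-0.004,0,0.7]
    - [0,0,-0.0025,0,0.7]
    - [0,0,-0.0015,0,0.7]
    - [0,0,-0.001,0,0.7]
    - [0,0,0,0,0.7]
    - [0,0,0,0,0.7]
    - [0,0,0,0,0.7]

```text
clock: 43.55
eef_pos: [0.5852, 0.0703, 0.0348]
tool_rot: [[-0.229, 0.973, -0.002], [0.973, 0.229, -0.0], [0.0, -0.002, -1.0]]
contact_force: [-8.9, -0.2, 10.9]
grip_width: 0.044
grasp_force: 29.6
```

>>> servo_tool:
  rows:
    - [0,0,0,0,0.45]
    - [0,0,0,0,0.35]
    - [0,0,0,0,0.25]
    - [0,0,0.003,0,0.25]
    - [0,0,0.015,0,0.25]
    - [0,0,0.03,0,0.25]
    - [0,0,0.035,0,0.25]
    - [-0.003,-0.012,0.01,0,0.2]
  newtons: 25

```text
clock: 44.35
eef_pos: [0.5856, 0.0585, 0.1314]
tool_rot: [[-0.23, 0.973, 0.009], [0.973, 0.23, -0.001], [-0.003, 0.008, -1.0]]
contact_force: [0.8, -0.5, 0.6]
grip_width: 0.0742
grasp_force: 0.0
```

>>> servo_tool:
  rows:
    - [-0.01,-0.035,0,0,0.2]
    - [-0.01,-0.035,0,0,0.2]
    - [-0.01,-0.035,0,0,0.2]
    - [-0.01,-0.035,0,0,0.2]
    - [-0.01,-0.035,0,0,0.2]
    - [-0.01,-0.035,0,0,0.2]
    - [-0.01,-0.035,0,0,0.2]
    - [-0.01,-0.035,0,0,0.2]

```text
clock: 45.15
eef_pos: [0.5013, -0.2235, 0.1258]
tool_rot: [[-0.228, 0.974, -0.0], [0.974, 0.228, 0.0], [0.0, -0.0, -1.0]]
contact_force: [0.4, -0.1, -0.2]
grip_width: 0.075
grasp_force: 0.0
```

>>> servo_tool:
  rows:
    - [-0.01,-0.035,0,0,0.2]
    - [-0.01,-0.035,0,0,0.2]
    - [-0.01,-0.035,0,0,0.2]
    - [-0.0084,-0.0244,0,0,0.2]
    - [0,-0.01,0,0,0.2]
    - [0,0,0,0,0.2]
    - [0,0,0,0,0.2]
    - [0,0,0,0,0.2]

```text
clock: 45.95
eef_pos: [0.4645, -0.3599, 0.1258]
tool_rot: [[-0.23, 0.973, -0.0], [0.973, 0.23, 0.001], [0.001, -0.0, -1.0]]
contact_force: [0.0, 0.1, -0.8]
grip_width: 0.0752
grasp_force: 0.0
```

>>> servo_tool:
  rows:
    - [0,-0.001,-0.03,0,0.22]
    - [0,0,-0.035,0,0.22]
    - [0,0,-0.03,0,0.22]
    - [0,0,-0.014,0,0.22]
    - [0,0,-0.007,0,0.22]
    - [0,0,-0.002,0,0.22]
    - [0,0,0,0,0.4]
    - [0,0,0,0,0.65]

```text
clock: 46.75
eef_pos: [0.465, -0.363, 0.0095]
tool_rot: [[-0.229, 0.974, 0.002], [0.974, 0.229, -0.002], [-0.002, 0.001, -1.0]]
contact_force: [-0.5, -0.5, 0.6]
grip_width: 0.0609
grasp_force: 0.0
```

>>> servo_tool:
  rows:
    - [0,0,0,0,0.65]
    - [0,0,0,0,0.65]
    - [0,0,0,0,0.65]
    - [0,0,0,0,0.65]
    - [0,0,0,0,0.65]
    - [0,0,0,0,0.65]
    - [0,0,0,0,0.65]
    - [0,0,0,0,0.65]
  newtons: 30

```text
clock: 47.55
eef_pos: [0.4647, -0.3628, 0.009]
tool_rot: [[-0.228, 0.974, 0.001], [0.974, 0.228, -0.001], [-0.001, 0.001, -1.0]]
contact_force: [0.5, 0.3, 6.0]
grip_width: 0.0499
grasp_force: 30.0
```

>>> servo_tool:
  rows:
    - [0,0,0.005,0,0.65]
    - [0,0,0.02,0,0.65]
    - [0,0,0.03,0,0.65]
    - [0.003,0.01,0.03,0,0.65]
    - [0.008,0.022,0.015,0,0.65]
    - [0.012,0.033,0,0,0.65]
    - [0.012,0.033,0,0,0.65]
    - [0.012,0.033,0,0,0.65]

```text
clock: 48.35
eef_pos: [0.5107, -0.2295, 0.1073]
tool_rot: [[-0.228, 0.974, -0.001], [0.974, 0.228, 0.001], [0.001, -0.001, -1.0]]
contact_force: [0.6, -0.3, -3.5]
grip_width: 0.0503
grasp_force: 30.0
```

>>> servo_tool:
  rows:
    - [0.012,0.033,0,0,0.65]
    - [0.012,0.033,0,0,0.65]
    - [0.012,0.033,0,0,0.65]
    - [0.012,0.033,0,0,0.65]
    - [0.012,0.033,0,0,0.65]
    - [0.012,0.033,0,0,0.65]
    - [0.009,0.025,0,0,0.65]
    - [0.0047,0.0109,-0.01,0,0.65]

```text
clock: 49.15
eef_pos: [0.5977, 0.0047, 0.0983]
tool_rot: [[-0.231, 0.973, 0.002], [0.973, 0.231, -0.0], [-0.0, 0.002, -1.0]]
contact_force: [0.2, -0.7, -2.6]
grip_width: 0.0499
grasp_force: 30.0
```

>>> servo_tool:
  rows:
    - [0,0,-0.02,0,0.65]
    - [0,0,-0.025,0,0.65]
    - [0,0,-0.01,0,0.65]
    - [0,0,0,0,0.65]
    - [0,0,0,0,0.65]
    - [0,0,0,0,0.65]
    - [0,0,0,0,0.65]
    - [0,0,0,0,0.65]

```text
clock: 49.95
eef_pos: [0.5975, 0.0026, 0.0439]
tool_rot: [[-0.228, 0.974, 0.001], [0.974, 0.228, -0.0], [-0.001, 0.001, -1.0]]
contact_force: [-0.1, 0.2, -1.8]
grip_width: 0.0499
grasp_force: 30.0
```

>>> servo_tool:
  rows:
    - [0,0,-0.005,0,0.65]
    - [0,0,-0.004,0,0.65]
    - [0,0,-0.002,0,0.65]
    - [0,0,-0.0015,0,0.65]
    - [0,0,-0.0008,0,0.65]
    - [0,0,0,0,0.65]
    - [0,0,0,0,0.65]
    - [0,0,0,0,0.65]

```text
clock: 50.75
eef_pos: [0.5964, 0.0029, 0.031]
tool_rot: [[-0.229, 0.973, -0.002], [0.973, 0.229, 0.0], [0.001, -0.002, -1.0]]
contact_force: [-6.6, 1.3, 9.6]
grip_width: 0.05
grasp_force: 30.0
```

>>> servo_tool:
  rows:
    - [0,0,0,0,0.4]
    - [0,0,0,0,0.3]
    - [0,0,0,0,0.2]
    - [0,0,0.003,0,0.2]
    - [0,0,0.015,0,0.2]
    - [0,0,0.03,0,0.2]
    - [0,0,0.035,0,0.2]
    - [-0.003,-0.015,0.005,0,0.2]
  newtons: 25

```text
clock: 51.55
eef_pos: [0.5975, -0.0122, 0.1238]
tool_rot: [[-0.231, 0.973, 0.01], [0.973, 0.231, -0.002], [-0.004, 0.009, -1.0]]
contact_force: [1.1, -1.3, 0.9]
grip_width: 0.0754
grasp_force: 0.0
```

>>> servo_tool:
  rows:
    - [-0.006,-0.035,0,0,0.3]
    - [-0.006,-0.035,0,0,0.3]
    - [-0.006,-0.035,0,0,0.3]
    - [-0.006,-0.035,0,0,0.3]
    - [-0.006,-0.035,0,0,0.3]
    - [-0.006,-0.035,0,0,0.3]
    - [-0.006,-0.035,0,0,0.3]
    - [-0.006,-0.035,0,0,0.3]

```text
clock: 52.35
eef_pos: [0.5448, -0.2941, 0.1175]
tool_rot: [[-0.228, 0.974, -0.0], [0.974, 0.228, 0.0], [0.0, -0.0, -1.0]]
contact_force: [0.6, -0.2, -0.4]
grip_width: 0.0658
grasp_force: 0.0
```

>>> servo_tool:
  rows:
    - [-0.0056,-0.035,0,0,0.3]
    - [-0.004,-0.023,0,0,0.3]
    - [0,-0.005,0,0,0.3]
    - [0,0,0,0,0.3]
    - [0,0,0,0,0.3]
    - [0,0,0,0,0.3]
    - [0,0,0,0,0.3]
    - [0,0,0,0,0.3]

```text
clock: 53.15
eef_pos: [0.5365, -0.3545, 0.1177]
tool_rot: [[-0.229, 0.973, -0.0], [0.973, 0.229, 0.0], [0.0, -0.0, -1.0]]
contact_force: [0.2, 0.5, 0.2]
grip_width: 0.0658
grasp_force: 0.0
```

>>> servo_tool:
  rows:
    - [0,-0.001,-0.03,0,0.3]
    - [0,0,-0.035,0,0.3]
    - [0,0,-0.025,0,0.3]
    - [0,0,-0.012,0,0.3]
    - [0,0,-0.007,0,0.3]
    - [0,0,0,0,0.3]
    - [0,0,0,0,0.6]
    - [0,0,0,0,0.85]

```text
clock: 53.95
eef_pos: [0.5372, -0.357, 0.0103]
tool_rot: [[-0.229, 0.974, 0.002], [0.974, 0.229, -0.002], [-0.002, 0.002, -1.0]]
contact_force: [0.6, -0.7, 0.1]
grip_width: 0.0529
grasp_force: 0.0
```

>>> servo_tool:
  rows:
    - [0,0,0,0,0.85]
    - [0,0,0,0,0.85]
    - [0,0,0,0,0.85]
    - [0,0,0,0,0.85]
    - [0,0,0,0,0.85]
    - [0,0,0,0,0.85]
    - [0,0,0,0,0.85]
    - [0,0,0,0,0.85]
  newtons: 30

```text
clock: 54.75
eef_pos: [0.5365, -0.3564, 0.009]
tool_rot: [[-0.228, 0.974, 0.0], [0.974, 0.228, -0.0], [-0.0, 0.0, -1.0]]
contact_force: [-0.3, 0.3, 5.1]
grip_width: 0.0298
grasp_force: 29.8
```

>>> servo_tool:
  rows:
    - [0,0,0.005,0,0.85]
    - [0,0,0.02,0,0.85]
    - [0,0,0.03,0,0.85]
    - [0.002,0.01,0.03,0,0.85]
    - [0.006,0.022,0.015,0,0.85]
    - [0.008,0.03,0,0,0.85]
    - [0.008,0.03,0,0,0.85]
    - [0.008,0.03,0,0,0.85]

```text
clock: 55.55
eef_pos: [0.5676, -0.2327, 0.1077]
tool_rot: [[-0.228, 0.974, -0.002], [0.974, 0.228, 0.001], [0.001, -0.001, -1.0]]
contact_force: [0.3, -0.2, -2.5]
grip_width: 0.0297
grasp_force: 29.8
```

>>> servo_tool:
  rows:
    - [0.008,0.03,0,0,0.85]
    - [0.008,0.03,0,0,0.85]
    - [0.008,0.03,0,0,0.85]
    - [0.008,0.03,0,0,0.85]
    - [0.0075,0.028,0,0,0.85]
    - [0.0038,0.0144,-0.01,0,0.85]
    - [0,0,-0.02,0,0.85]
    - [0,0,-0.02,0,0.85]

```text
clock: 56.35
eef_pos: [0.611, -0.0715, 0.057]
tool_rot: [[-0.229, 0.973, -0.001], [0.973, 0.229, -0.0], [0.0, -0.001, -1.0]]
contact_force: [-0.1, -0.1, -2.2]
grip_width: 0.0297
grasp_force: 29.8
```

>>> servo_tool:
  rows:
    - [0,0,-0.01,0,0.85]
    - [0,0,-0.003,0,0.85]
    - [0,0,0,0,0.85]
    - [0,0,0,0,0.85]
    - [0,0,0,0,0.85]
    - [0,0,0,0,0.85]
    - [0,0,0,0,0.85]
    - [0,0,0,0,0.85]

```text
clock: 57.15
eef_pos: [0.6117, -0.0719, 0.0459]
tool_rot: [[-0.228, 0.974, 0.0], [0.974, 0.228, -0.0], [-0.0, 0.0, -1.0]]
contact_force: [-0.1, -1.0, -3.2]
grip_width: 0.0299
grasp_force: 29.8
```

>>> servo_tool:
  rows:
    - [0,0,-0.005,0,0.85]
    - [0,0,-0.004,0,0.85]
    - [0,0,-0.003,0,0.85]
    - [0,0,-0.002,0,0.85]
    - [0,0,-0.001,0,0.85]
    - [0,0,0,0,0.85]
    - [0,0,0,0,0.85]
    - [0,0,0,0,0.85]

```text
clock: 57.95
eef_pos: [0.6116, -0.0718, 0.031]
tool_rot: [[-0.229, 0.974, -0.0], [0.974, 0.229, -0.0], [-0.0, -0.0, -1.0]]
contact_force: [-4.4, 1.0, 4.4]
grip_width: 0.0299
grasp_force: 29.8
```

Contact. I'll release, rise clear and check.

>>> servo_tool:
  rows:
    - [0,0,0,0,0.6]
    - [0,0,0,0,0.5]
    - [0,0,0,0,0.4]
    - [0,0,0.003,0,0.4]
    - [0,0,0.015,0,0.4]
    - [0,0,0.03,0,0.4]
    - [0,0,0.035,0,0.4]
    - [0,0,0.035,0,0.4]

```text
clock: 58.75
eef_pos: [0.6117, -0.0718, 0.1511]
tool_rot: [[-0.228, 0.974, 0.001], [0.974, 0.228, -0.0], [-0.0, 0.001, -1.0]]
contact_force: [-0.3, -0.3, -0.6]
grip_width: 0.0566
grasp_force: 0.0
```

>>> servo_tool:
  rows:
    - [0,-0.03,0.02,0,0.4]
    - [0,-0.04,0.02,0,0.4]
    - [0,-0.04,0.01,0,0.4]
    - [0,-0.04,0,0,0.4]
    - [0,-0.04,0,0,0.4]
    - [-0.02,-0.03,0,0,0.4]
    - [-0.02,-0.02,0,0,0.4]
    - [0,0,0,0,0.4]

```text
clock: 59.55
eef_pos: [0.5701, -0.3145, 0.1999]
tool_rot: [[-0.224, 0.974, 0.001], [0.974, 0.224, -0.001], [-0.001, 0.0, -1.0]]
contact_force: [-0.4, -0.5, 0.0]
grip_width: 0.0563
grasp_force: 0.0
```

Run:
```python
from h import *
import pickle
m,im,d=grab("top"); 
im0=pickle.load(open("top0.pkl","rb"))[1]
a=im0[110:270,60:330]; b=im[110:270,60:330]
save("t5",cv2.resize(np.vstack([a[:110],b]),(675,675*0+596),interpolation=cv2.INTER_CUBIC))
P=cloud(m,d); H=P[...,2]
msk=((H>.035)).astype(np.uint8); msk[:120]=0;msk[215:]=0;msk[:,:155]=0;msk[:,320:]=0
nn,lab,st,ce=cv2.connectedComponentsWithStats(msk)
for i in range(1,nn):
    if st[i,4]>20: print(st[i],cv2.minAreaRect((P[lab==i][:,:2]*1000).astype(np.float32)))
```

```text
[269 144  25  20 346] ((611.4674682617188, -71.33940887451172), (31.032678604125977, 48.30923080444336), 11.365358352661133)
[235 150  23  23 329] ((595.758056640625, 4.354183197021484), (48.044898986816406, 48.412715911865234), 0.034419093281030655)
[202 152  26  26 457] ((585.166259765625, 72.26298522949219), (45.547908782958984, 43.98538589477539), 15.676493644714355)
```

View pics/t5.png

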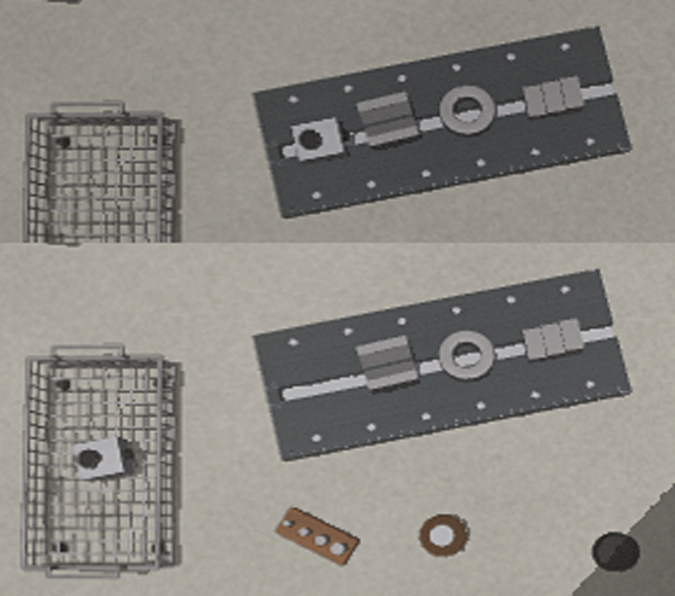

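The before and after crops match: the three masters are within about 3 mm of their starts and square to the plate, the stop is upright in the basket at about (100,458), and the bystanders haven't moved. The arm is clear, so I'm handing in.

```bash
python3 -c "
from workcell import ctrl
print(ctrl.hand_in())"
```

```text
the job is handed in; nothing more can be done
None
```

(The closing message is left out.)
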